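# Level the germination shelf and hold the spirit level down

### The job

Lay the yellow spirit level on the bare white front strip of the germination shelf, lengthwise between the pivot end and the black foot knob, and let go of it; then turn the knob of the levelling foot until the bubble sits centred between the two black lines, and let go of the knob. Finally press down on top of the level with about a kilogram's push and finish while still pressing, the bubble still centred. Leave the pots, bottle, jar and spanner around it where they are.

Things in the scene. Friction and masses are not known exactly. Their poses are not given: they have to be found in the camera images.
- stand: the fixed germination shelf stand; origin on the bench under the middle of the bare front strip. Its y axis runs along the strip from the pivot end (-y) to the levelling foot (+y), its x axis points across to the black seedling tray on the shelf (away from the robot). The bare white strip is 90 mm wide (x from -45 to +45 mm) and usable from y = -160 to +155 mm, its top about 110 mm above the bench. The tray (38 mm high, green sprouts to 60 mm) begins at x = +53 mm.
- shelf_mid (a point): point on the top face of the bare strip, above the stand's origin; tilts with the shelf (x, y along the stand's when level, z normal to the shelf). At the start the foot end is low, by 0.012 to 0.034 rad. The shelf turns about a pivot 170 mm to the -y side, 15 mm below the shelf's face; it is stiff and does not give when pressed.
- foot_grip (a point): centre of the knob of the levelling foot: upright black ribbed cylinder 44 mm across and 30 mm high with a yellow mark on top, axis normal to the shelf, 190 mm to the +y side of shelf_mid and about 35 mm above the shelf's face (its underside is 20 mm above the shelf). Can be gripped from above at any yaw.
- foot (a joint): turn of the levelling foot in rad, clockwise seen from above is positive, range -1.5 to 4.5, starts within 0.25 of 0. Each rad clockwise raises the foot end by 0.012 rad of shelf tilt (about 4.8 mm of bubble travel, towards the foot end). It takes about 0.1 N m and stays where it is left. Level needs 1.0 to 2.9 rad clockwise from the start.
- level_center (a point): centre of the spirit level (half-way up): yellow bar 200 mm long (its x), 25 mm wide (its y), 40 mm high (z), about 0.4 kg, black ends. A red pad 30 mm long lies on top at the middle, a good place to press; the bright green vial lies on top 52 mm to its +x side. It starts lying upright on the bench and may be laid on the shelf either way round.
- bubble (a joint): position of the white bubble (14 mm long) from the middle of the vial along the level's x axis, in m, positive to the level's +x; 0 is centred, range +-0.018. It runs to the higher end, 0.4 m per rad of tilt, and settles in about 1 s. Two black lines on the vial, 20 mm apart, leave it 2.5 mm of play either way when centred.
- pot_a: terracotta pot with a green seedling, 72 mm across, 65 mm high without leaves; a bystander; origin at its underside
- pot_b: black plastic pot with a green seedling, 66 mm across, 60 mm high without leaves; a bystander; origin at its underside
- feed_bottle: white plant-feed bottle with green label and blue cap, 68 mm across, 170 mm high; a bystander; origin at its underside
- spanner: steel spanner, 160 mm long, lying flat; a bystander; origin at its underside
- empty_pot: empty terracotta pot, 80 mm across, 70 mm high; a bystander; origin at its underside
- seed_jar: amber seed jar with white lid, 60 mm across, 80 mm high; a bystander; origin at its underside
Not all that is in view belongs to the job. Of the things that look like the part that bears level_center, the smallest one is meant.

How it is judged (in metres and radians):
On the way, in this order (a step that is already met when the one before it is completed fails the run):
1. the level lies on the bare strip along the shelf, let go (x of level_center in the frame of stand between -0.03 and 0.03 m and y of level_center in the frame of stand between -0.07 and 0.07 m and angle between the x axis of level_center and the y axis of stand, either way round below 0.2 rad and angle between the z axis of level_center and the z axis of shelf_mid, either way round below 0.02 rad and distance between level_center and shelf_mid below 0.09 m and angle between level_center's own z axis and vertical below 0.1 rad and contact force between the fingers and level below 0.1 N and contact force between level and stand above 1.5 N and linear speed of level below 0.02 m/s), for 0.3 s.
2. the foot has been turned so that the bubble is centred, the level lying on the shelf (x of level_center in the frame of stand between -0.03 and 0.03 m and y of level_center in the frame of stand between -0.07 and 0.07 m and angle between the x axis of level_center and the y axis of stand, either way round below 0.2 rad and angle between the z axis of level_center and the z axis of shelf_mid, either way round below 0.02 rad and distance between level_center and shelf_mid below 0.09 m and angle between level_center's own z axis and vertical below 0.1 rad and value of joint bubble between -0.0025 and 0.0025 m and angle between shelf_mid's own z axis and vertical below 0.01 rad and contact force between the fingers and level below 0.1 N and velocity of joint foot between -0.1 and 0.1 rad/s), for 0.4 s.
At the end, for the whole second after the job is handed in: Still pressing: fingers on the level over 3 N, 7 to 40 N between level and shelf, fingers off shelf and knob. Level flat on the strip, within 30 mm of its middle line and 70 mm of its mid length, along it within 0.2 rad; bubble within 2.5 mm of centre, shelf within 0.01 rad; all at rest (x of level_center in the frame of stand between -0.03 and 0.03 m and y of level_center in the frame of stand between -0.07 and 0.07 m and angle between the x axis of level_center and the y axis of stand, either way round below 0.2 rad and angle between the z axis of level_center and the z axis of shelf_mid, either way round below 0.02 rad and distance between level_center and shelf_mid below 0.09 m and angle between level_center's own z axis and vertical below 0.1 rad and value of joint bubble between -0.0025 and 0.0025 m and angle between shelf_mid's own z axis and vertical below 0.01 rad and contact force between level and stand between 7 and 40 N and contact force between the fingers and level above 3 N and contact force between the fingers and stand below 0.5 N and linear speed of level below 0.01 m/s and velocity of joint foot between -0.05 and 0.05 rad/s); the arm keeps its last pose, push and grip.
It fails at once if a pot, the bottle, the jar or the spanner is moved by more than 40 mm or toppled (distance of any of pot_a, pot_b, feed_bottle, spanner, empty_pot, seed_jar from where it was at the start of the episode above 0.04 m or angle between any of pot_a, pot_b, feed_bottle, spanner, empty_pot, seed_jar's own z axis and vertical above 0.5 rad).
It also fails if it takes over 58 s, if anything falls off the work surface, if the arm or the gripper's body presses on something with over 40 N, if the wrist force passes 120 N, or if a joint passes its speed limit or range.

### The arm

A 7-joint arm with a two-finger parallel gripper is mounted at the origin on the work surface. World frame = base frame: x ahead of the robot, y to its left, z up, the work surface at z = 0. Lengths are in m, angles in degrees, forces in N, time in s.
With the tool pointing down it reaches from about 0.4 to 0.9 m from the base axis. Payload 5.5 kg.
Tool frame: the origin (TCP) lies at the centre of the arm's flange, where the gripper is bolted on; the fingertips stand robot.tips_ahead ahead of it and the grasp point (between the pads) lies 155 mm ahead of it (robot.tips_ahead is the distance from the TCP to the fingertips, in m); z points along the fingers, x is the direction in which the jaws open and shut, and the axes are right-handed (so a half turn about z gives the same grasp; the last joint's range is limited). The gripper opens to 85 mm and grips with 20 to 120 N. Pads are 22 mm wide; open, the fingers measure 114 mm over their backs; the gripper's body (76 mm by 85 mm) begins 54 mm behind the grasp point. The pads swing forward as they close: fully open they stand 13 mm farther back than shut.
Start: joints at [81.429, 28.699, -24.465, 88.831, 12.651, 65.22, -12.049], TCP at [0.261, -0.595, 0.405] pointing down, gripper open.
Joint ranges: [-164.97, 164.97], [-17.58, 116.51], [-87.97, 89.64], [11.32, 138.91], [-80.73, 260.73], [10.89, 115.49], [-147.41, 147.41]. Speed limits (degrees/s): [147.25, 147.25, 180, 180, 180, 180, 180].

### API

Orientations are given as [roll, pitch, yaw] about the fixed x, y, z axes, in that order (R = Rz(yaw) Ry(pitch) Rx(roll)).
In Python, from cell import monitor, get_image, camera_model, order, robot gives the robot as it stands.
- The arm moves only by the shell command python3 -m inch 'ROWS' [FORCE]. ROWS is JSON, one flat list of numbers, 5 for each row, row after row: the shift along the tool's x, y, z in units of 30 mm (1.0 is 30 mm), then the turn about the tool's z in units of 6 degrees (1.0 is 6 degrees), then the finger opening in mm, from 0 to 85.4. In form: [x, y, z, turn, hand, x, y, z, turn, hand, ...]. A call has 1 to 20 rows; each row shifts and turns the commanded pose from where the row before left it, along the tool's axes as they then stand; what a row does not reach is not made up. A row lasts 1/8 s, in which the tool goes at most 62.5 mm and 10.7 degrees, less where a joint would pass 70% of its speed; a pose out of reach is approached as far as the arm can. A call is refused whole if a number of a shift passes 1 or a number of a turn 1, either way. A call with a gripper value outside its range is refused whole. The fingers move at their own pace and stop on an object; FORCE is the grip in N (left out, the last holds). Time passes only in rows, so rows that do not move let the fingers close. It gives the time, the measured TCP pose, the force and the opening at its end, in the units of the state.
- monitor.get_state(): the state, without advancing time (a new reading comes with each control period).
- get_image(name): name is "scene" or "top"; returns the picture (480x640x3 uint8, red, green, blue); there is no depth.
- camera_model(name): a dict with "camera_matrix" (3x3 intrinsics, pixels), "eye" and "rotation" of the camera in the world. Camera axes: x right, y up, looking along -z (the intrinsics and any distortion apply to the point x, -y, -z); pixel columns grow to the right and rows downward; lengths in m; the calibration is good to about 2 mm. A picture is of the moment at which its call begins. camera_model takes no time and is no camera call.
- order.job_done(): hands the job in, once; it reports no verdict.
The state is a dict: "time_s": time; "q": joint angles; "joint_velocities": joint speeds; "effort": joint torques, N m; "tool_pos": TCP position; "tool_rot": TCP orientation; "ft_force": force on the tool from outside, world axes, zero at the start; "wrist_torque": the same for the moment, N m; "finger_gap": finger opening in m.
Only numpy, scipy, OpenCV 4.12 (cv2) and the standard library are available. Lean on these libraries where they do the work, as an engineer would, in place of code of your own. Each camera call takes 0.05 s, during which the arm holds its last target. There are 200 camera calls.

## Working session

There is one attempt and no reset: what is moved stays moved. The work goes in short steps, Python scripts to look and compute and a shell command to move; the robot and the scene stay as the last step left them, time stands still between calls to the robot, and variables do not carry over. Pictures are saved under pics/ and viewed, about 8 in all and at most 12, crops included, and the job is handed in when it is done.

```bash
mkdir -p pics; ls; cat > h.py <<'E'
import numpy as np, cv2
from cell import monitor, get_image, camera_model, order, robot
def ray(n,u,v):
    c=camera_model(n); K=np.array(c["camera_matrix"]); d=c.get("distortion")
    p=cv2.undistortPoints(np.array([[[u,v]]],float),K,np.array(d,float) if d is not None else None)[0,0]
    return np.array(c["eye"]), np.array(c["rotation"])@np.array([p[0],-p[1],-1])
def onz(n,u,v,z):
    e,d=ray(n,u,v); return e+d*(z-e[2])/d[2]
def proj(n,P):
    c=camera_model(n); q=np.array(c["rotation"]).T@(np.array(P)-c["eye"]); p=np.array(c["camera_matrix"])@[q[0],-q[1],-q[2]]; return p[:2]/p[2]
def save(n,f):
    im=get_image(n); cv2.imwrite("pics/"+f,im[:,:,::-1]); return im
E
python3 - <<'E'
from h import *
save("scene","s0.png");save("top","t0.png")
print(camera_model("top"),camera_model("scene"));print(monitor.get_state(),robot.tips_ahead)
E
```

```text
pics
{'camera_matrix': array([[496.89627856,   0.        , 320.01626914],
       [  0.        , 496.89627856, 240.39732671],
       [  0.        ,   0.        ,   1.        ]]), 'eye': array([ 0.29124025, -0.01600528,  1.30330873]), 'rotation': array([  8.00348146,   0.72957976, -89.27086825])} {'camera_matrix': array([[500.91346251,   0.        , 324.83185232],
       [  0.        , 500.91346251, 240.34312218],
       [  0.        ,   0.        ,   1.        ]]), 'eye': array([1.4282413 , 0.59252989, 0.89212513]), 'rotation': array([ 55.58875957,   0.21674253, 121.61219328])}
{'time_s': 0.1, 'q': array([ 81.42949603,  28.74887036, -24.45329503,  88.88393553,
        12.65213987,  65.22056792, -12.05146843]), 'joint_velocities': array([-0.08662138, -0.1902712 , -0.08630465, -0.148615  , -0.13878368,
       -0.04433443,  0.04688419]), 'effort': array([-1.06094079e-02, -5.70817852e+01, -5.83811224e+00, -2.81753021e+01,
        1.05803768e-02,  5.58186817e-03, -5.48164701e-05]), 'tool_pos': array([ 0.26057086, -0.59514594,  0.40376777]), 'tool_rot': array([-1.79997900e+02,  9.99763691e-02, -6.63492989e+01]), 'ft_force': array([-0.23553334, -0.16173985, -0.44663017]), 'wrist_torque': array([ 0.00353823, -0.00656359, -0.02534698]), 'finger_gap': 0.08565460784977366} 0.1734
```

```bash
python3 - <<'E'
s=open('h.py').read()
s=s.replace('import numpy as np, cv2','import numpy as np, cv2\nfrom scipy.spatial.transform import Rotation as Ro')
s=s.replace('np.array(c["rotation"])','Ro.from_euler("xyz",c["rotation"],degrees=True).as_matrix()')
open('h.py','w').write(s)
E
python3 -c "
from h import *
print(proj('top',[.6,0,0]),proj('scene',[.6,0,0]))"
```

```text
[321.70084201 194.02698412] [299.7963965 300.8241742]
```

View pics/t0.png

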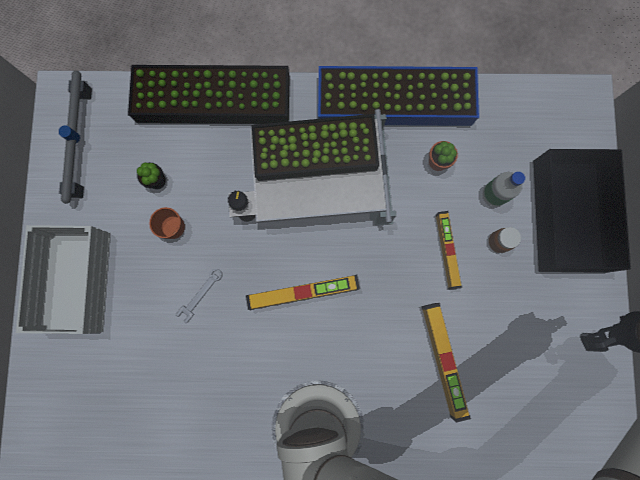

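View pics/s0.png

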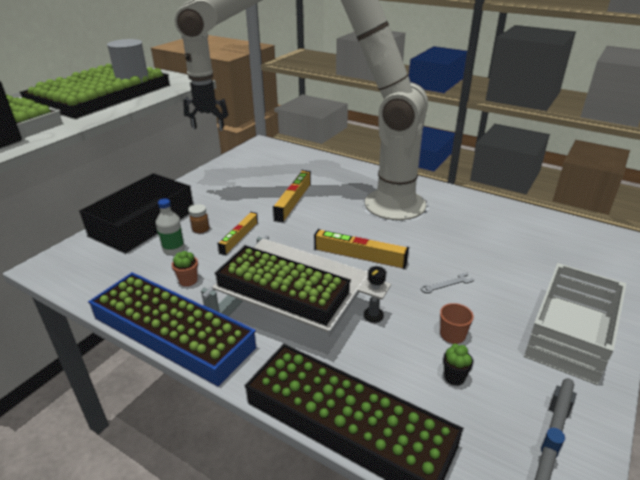

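```bash
cat > m.py <<'E'
from h import *
def main(tag):
    im=save("top",f"{tag}.png"); hsv=cv2.cvtColor(im,cv2.COLOR_RGB2HSV)
    def blobs(name,lo,hi,amin,z,close=0):
        m=cv2.inRange(hsv,lo,hi)
        if close: m=cv2.morphologyEx(m,cv2.MORPH_CLOSE,np.ones((close,close)))
        for c in cv2.findContours(m,cv2.RETR_EXTERNAL,cv2.CHAIN_APPROX_NONE)[0]:
            if cv2.contourArea(c)<amin: continue
            (u,v),_,_=r=cv2.minAreaRect(c); b=cv2.boxPoints(r)
            w=np.array([onz("top",*p,z)[:2] for p in b])
            e=[w[1]-w[0],w[2]-w[1]]; e=max(e,key=np.linalg.norm); L=sorted([np.linalg.norm(w[1]-w[0]),np.linalg.norm(w[2]-w[1])])
            print(name,np.round([u,v]),'ctr',np.round(w.mean(0),4),'LxW',np.round(L,3),'ang',round(np.degrees(np.arctan2(e[1],e[0])),1))
    blobs('yellow',(15,120,60),(28,255,255),25,.04)
    blobs('red',(0,150,60),(8,255,255),25,.04); blobs('red',(172,150,60),(180,255,255),25,.04)
    blobs('vial',(35,140,130),(60,255,255),25,.04,5)
main("m0")
E
python3 m.py; python3 -c "
import cv2
im=cv2.imread('pics/t0.png')
a=cv2.resize(im[190:300,420:530],None,fx=5,fy=5,interpolation=2)[:, :400]
b=cv2.resize(im[105:235,220:400],None,fx=4,fy=4,interpolation=2)[:,:]
a=a[:520,:300]
import numpy as np
c=np.zeros((600,800,3),np.uint8); b=cv2.resize(b,(500,361)); c[:361,300:]=b; c[:520,:300]=a
cv2.imwrite('pics/c0.png',c)"
```

```text
yellow [461. 413.] ctr [ 0.047  -0.3463] LxW [0.019 0.034] ang -71.5
yellow [451. 376.] ctr [ 0.1338 -0.3247] LxW [0.031 0.035] ang -75.6
yellow [439. 330.] ctr [ 0.2461 -0.2964] LxW [0.036 0.114] ang -165.9
yellow [272. 297.] ctr [0.3216 0.122 ] LxW [0.035 0.117] ang -78.8
yellow [332. 286.] ctr [ 0.3516 -0.0294] LxW [0.035 0.12 ] ang -78.7
yellow [453. 270.] ctr [ 0.3956 -0.3364] LxW [0.025 0.079] ang -171.6
yellow [444. 216.] ctr [ 0.5369 -0.3151] LxW [0.013 0.023] ang -89.4
red [449. 361.] ctr [ 0.1702 -0.3195] LxW [0.025 0.039] ang -164.2
vial [332. 286.] ctr [ 0.3518 -0.0287] LxW [0.02  0.076] ang -78.7
vial [446. 229.] ctr [ 0.5013 -0.3218] LxW [0.015 0.052] ang -171.4
```

View pics/c0.png

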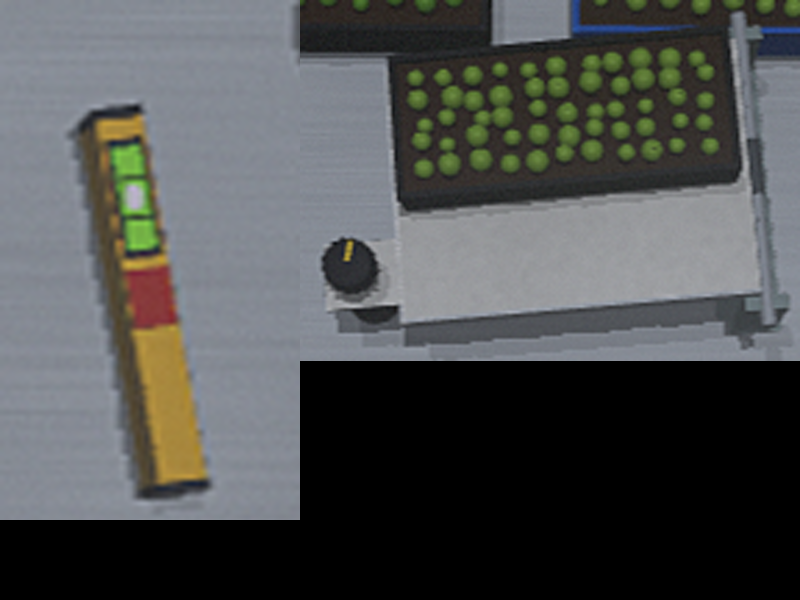

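```bash
python3 - <<'E'
from h import *
a=onz("top",256.7,221.3,.107)[:2];b=onz("top",387.5,209.4,.1125)[:2]
print('front',a,b,np.linalg.norm(a-b)); d=(a-b)/np.linalg.norm(a-b); yaw=np.degrees(np.arctan2(-d[0],d[1])); print('yaw',yaw)
im=cv2.imread('pics/t0.png');hsv=cv2.cvtColor(im,cv2.COLOR_BGR2HSV)
m=hsv[185:215,225:255,2]<70; ys,xs=np.nonzero(m); print('knob px',xs.min()+225,xs.max()+225,ys.min()+185,ys.max()+185)
# knob top centre from yellow
for z in(.15,.155): print(onz("top",238,199.5,z))
s=cv2.imread('pics/s0.png'); 
# scene knob
g=s[255:300,360:395].max(2)<60; ys,xs=np.nonzero(g); print('scene',xs.min()+360,xs.max()+360,ys.min()+255,ys.max()+255)
e1,d1=ray("top",238,199.5);e2,d2=ray("scene",377,272)
A=np.array([d1,-d2]).T; t=np.linalg.lstsq(A,e2-e1,rcond=None)[0]; print(e1+t[0]*d1,e2+t[1]*d2)
nx=np.array([np.cos(np.radians(yaw)),np.sin(np.radians(yaw))])
O=onz("top",238,199.5,.155)[:2]-.19*d; print('origin from knob',O,'from edge dist',(O-b)@nx, 'ends y',(a-O)@d,(b-O)@d)
E
python3 -c "
import cv2
im=cv2.imread('pics/s0.png')
cv2.imwrite('pics/c1.png',cv2.resize(im[200:340,190:410],None,fx=3.5,fy=3.5,interpolation=2))"
```

```text
front [0.5047747  0.15701434] [ 0.5365665  -0.16222827] 0.32082169403848004
yaw 5.687054440004155
knob px 228 247 191 210
[0.54922452 0.1969165  0.15      ]
[0.54810607 0.19599341 0.155     ]
scene 369 385 267 299
[0.55031208 0.1978141  0.14513811] [0.55072188 0.19701158 0.14508162]
origin from knob [0.56693411 0.0069286 ] from edge dist 0.04698071954517844 ends y 0.15550670123379312 -0.16531499280468692
```

View pics/c1.png

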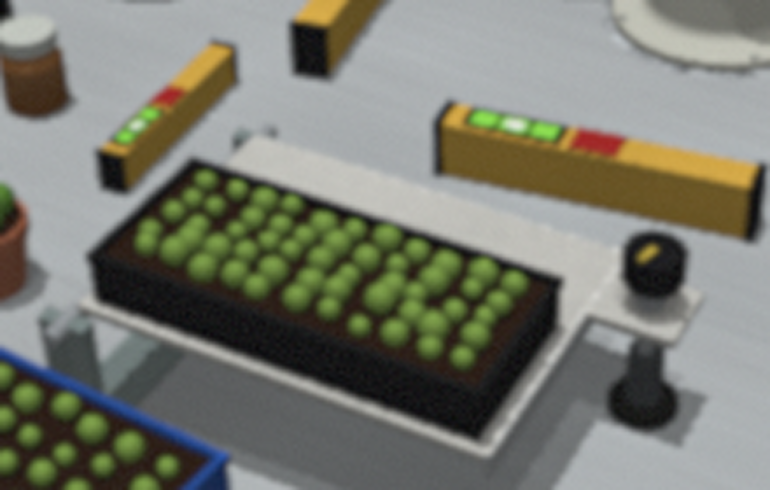

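```bash
cat > go.py <<'E'
import sys
from h import *
# usage: go.py x y z yaw -> total units from measured pose (after turning to yaw)
x,y,z,yaw=map(float,sys.argv[1:5]); s=monitor.get_state(); p=s['tool_pos']; y0=s['tool_rot'][2]
t=-((yaw-y0+180)%360-180)/6; d=(np.array([x,y,z])-p)/.03
for a,n in((yaw,'after turn'),(y0,'now')):
    a=np.radians(a); print(n,'x',round(d[0]*np.cos(a)+d[1]*np.sin(a),2),'y',round(d[0]*np.sin(a)-d[1]*np.cos(a),2),'z',round(-d[2],2),'turn',round(t,2))
print(p.round(4),s['tool_rot'].round(2),'t',s['time_s'],'gap',s['finger_gap'],'f',s['ft_force'].round(1),'q',s['q'].round(0))
E
python3 -m inch '[0,0,0.7,0.9,85,0,0,0.9,0.9,85,0,0,0.7,0.78,85,-0.66,-0.63,0,0,85,-0.66,-0.63,0,0,85,-0.66,-0.63,0,0,85,-0.66,-0.63,0,0,85,-0.66,-0.63,0,0,85,-0.66,-0.63,0,0,85,-0.66,-0.63,0,0,85,-0.66,-0.63,0,0,85,-0.66,-0.63,0,0,85,-0.66,-0.63,0,0,85,-0.66,-0.63,0,0,85,-0.5,-0.5,0,0,85,0,0,0,0,85]' 40
python3 go.py .45 -.329 .185 -81.8
```

```text
time_s: 2.15
tool_pos: [0.4494, -0.3315, 0.3357]
tool_rot: [-180.0, 0.0, -81.6]
ft_force: [-0.4, 0.1, 0.4]
finger_gap: 0.0847
after turn x -0.08 y -0.03 z 5.02 turn 0.03
now x -0.08 y -0.03 z 5.02 turn 0.03
[ 0.4494 -0.3315  0.3357] [-1.7997e+02  5.0000e-02 -8.1610e+01] t 2.15 gap 0.08473439027766798 f [-0.4  0.1  0.4] q [ 54.  24. -26. 106.  13.  53. -59.]
```

```bash
python3 -m inch '[-0.08,-0.03,0.8,0,70,0,0,0.9,0,70,0,0,0.9,0,70,0,0,0.8,0,70,0,0,0.8,0,70,0,0,0.5,0,70,0,0,0.3,0,70,0,0,0,0,70,0,0,0,0,0,0,0,0,0,0,0,0,0,0,0,0,0,0,0,0,0,0,0,0,0]' 50
python3 go.py .45 -.329 .3 -81.8
```

```text
time_s: 3.78
tool_pos: [0.4493, -0.3311, 0.1866]
tool_rot: [-179.9, -0.1, -81.8]
ft_force: [-0.2, -0.4, 6.6]
finger_gap: 0.0247
after turn x -0.07 y -0.03 z -3.78 turn -0.01
now x -0.07 y -0.03 z -3.78 turn -0.01
[ 0.4493 -0.3311  0.1866] [-1.7994e+02 -8.0000e-02 -8.1830e+01] t 3.775 gap 0.024663800553759434 f [-0.2 -0.4  6.6] q [ 50.  37. -20. 110.  21.  37. -65.]
```

```bash
python3 -m inch '[0,0,-0.4,0,0,0,0,-0.8,0,0,0,0,-0.9,0,0,0,0,-0.9,0,0,0,0,-0.9,0,0,0,0,-0.9,0,0,0,0,-0.6,0,0,-0.4,-0.06,0,0,0,-0.8,-0.1,0,0,0,-0.8,-0.1,0,0,0,-0.8,-0.1,0,0,0,-0.8,-0.1,0,0,0,-0.8,-0.1,0,0,0,-0.8,-0.1,0,0,0,-0.8,-0.1,0,0,0,-0.8,-0.1,0,0,0,-0.4,-0.1,0,0,0]' 50
python3 -m inch '[0,0,0,-0.6,0,0,0,0,-1,0,0,0,0,-1,0,0,0,0,-1,0,0,0,0,-1,0,0,0,0,-1,0,0,0,0,-1,0,0,0,0,-1,0,0,0,0,-1,0,0,0,0,-1,0,0,0,0,-1,0,0,0,0,-1,0,0,0,0,-1,0,0,0,0,-1,0,0,0,0,-1,0,0,0,0,0,0]'
python3 go.py .565 .005 .32 5.7
```

```text
time_s: 5.9
tool_pos: [0.4459, -0.11, 0.3471]
tool_rot: [179.9, 0.0, -81.6]
ft_force: [0.8, -0.1, -3.0]
finger_gap: 0.024
time_s: 7.9
tool_pos: [0.4464, -0.1126, 0.3474]
tool_rot: [-180.0, 0.0, 5.7]
ft_force: [0.4, -0.2, -3.9]
finger_gap: 0.0242
after turn x 4.32 y -3.51 z 0.91 turn 0.01
now x 4.32 y -3.5 z 0.91 turn 0.01
[ 0.4464 -0.1126  0.3474] [-1.7998e+02  3.0000e-02  5.7300e+00] t 7.9 gap 0.02424534165157974 f [ 0.4 -0.2 -3.9] q [ 54.  18. -49. 118.  17.  52.   1.]
```

```bash
python3 -m inch '[0.4,-0.3,0,0,0,0.8,-0.7,0,0,0,0.8,-0.7,0,0,0,0.8,-0.7,0,0,0,0.8,-0.7,0,0,0,0.57,-0.4,0,0,0,0,0,0.5,0,0,0,0,0.5,0,0,0,0,0.2,0,0,0,0,0,0,0]'
python3 go.py .56 -.010 .305 5.7
```

```text
time_s: 9.15
tool_pos: [0.56, 0.0034, 0.3108]
tool_rot: [180.0, 0.1, 5.7]
ft_force: [-1.0, 0.4, -3.8]
finger_gap: 0.0241
after turn x -0.04 y 0.44 z 0.19 turn 0.0
now x -0.04 y 0.44 z 0.19 turn 0.0
[0.56   0.0034 0.3108] [1.8e+02 1.1e-01 5.7e+00] t 9.15 gap 0.024072007210234555 f [-1.   0.4 -3.8] q [ 32.  31. -45. 106.  27.  54. -20.]
```

```bash
python3 -m inch '[0,0.44,0.1,0,0,0,0,0.1,0,0,0,0,0.1,0,0,0,0,0,0,0]'; python3 -m inch '[0,0,0.1,0,0,0,0,0,0,0]';python3 -m inch '[0,0,0.1,0,0,0,0,0,0,0]'
python3 -c "
from h import *
a=save('top','t1.png');b=save('scene','s1.png')
c=np.hstack([cv2.resize(x,None,fx=3,fy=3,interpolation=2) for x in (a[120:240,220:340*1],b[200:320,220:340])])
cv2.imwrite('pics/c2.png',c[:,:,::-1])"
```

```text
time_s: 9.65
tool_pos: [0.5618, -0.0088, 0.3026]
tool_rot: [-180.0, 0.0, 5.8]
ft_force: [-0.6, -0.2, -4.0]
finger_gap: 0.0243
time_s: 9.9
tool_pos: [0.5618, -0.0088, 0.2995]
tool_rot: [-180.0, 0.0, 5.8]
ft_force: [-0.4, 1.1, -2.7]
finger_gap: 0.0242
time_s: 10.15
tool_pos: [0.5618, -0.0089, 0.2964]
tool_rot: [-180.0, 0.0, 5.8]
ft_force: [-1.0, -0.1, -3.5]
finger_gap: 0.0241
```

View pics/c2.png

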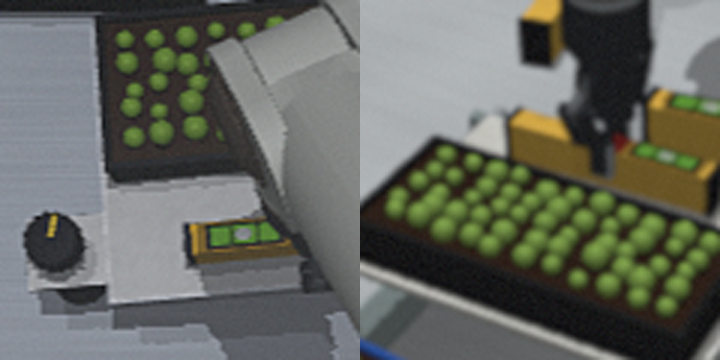

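```bash
python3 -m inch '[0,0,0.05,0,0,0,0,0,0,0]'; python3 -m inch '[0,0,0.05,0,0,0,0,0,0,0]';python3 -m inch '[0,0,0.05,0,0,0,0,0,0,0]'
```

```text
time_s: 10.5
tool_pos: [0.5619, -0.009, 0.2951]
tool_rot: [180.0, 0.0, 5.8]
ft_force: [-0.3, -0.0, -3.6]
finger_gap: 0.0242
time_s: 10.75
tool_pos: [0.562, -0.0087, 0.2942]
tool_rot: [180.0, -0.0, 5.8]
ft_force: [-1.6, 1.8, 1.1]
finger_gap: 0.0243
time_s: 11.0
tool_pos: [0.5622, -0.0084, 0.2926]
tool_rot: [-180.0, -0.1, 5.8]
ft_force: [-0.5, 2.3, 3.3]
finger_gap: 0.0241
```

```bash
python3 -m inch '[0,0,0,0,32,0,0,0,0,45,0,0,0,0,45,0,0,0,0,45,0,0,-0.4,0,45,0,0,-0.8,0,45,0,0,-0.8,0,45,0,0,-0.8,0,45,0,0,-0.4,0,45,0,0,0,0,45]'
python3 go.py .549 .197 .36 5.7
python3 -c "
from h import *
a=save('top','t2.png');b=save('scene','s2.png')
c=np.hstack([cv2.resize(x,None,fx=3,fy=3,interpolation=2) for x in (a[120:240,220:340*1],b[200:320,220:340])])
cv2.imwrite('pics/c3.png',c[:,:,::-1])"
```

```text
time_s: 12.25
tool_pos: [0.5622, -0.0089, 0.3892]
tool_rot: [180.0, -0.1, 5.8]
ft_force: [-0.1, 0.4, 0.1]
finger_gap: 0.0452
after turn x 0.25 y -6.87 z 0.97 turn 0.01
now x 0.25 y -6.87 z 0.97 turn 0.01
[ 0.5622 -0.0089  0.3892] [ 1.7996e+02 -1.1000e-01  5.7600e+00] t 12.25 gap 0.045155683467718116 f [-0.1  0.4  0.1] q [ 36.  26. -48. 102.  22.  62. -15.]
```

View pics/c3.png

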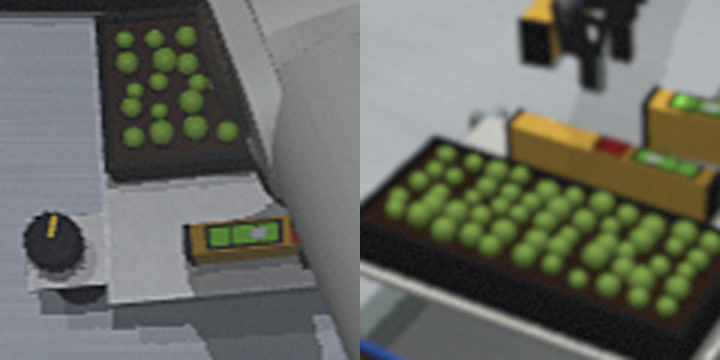

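```bash
cat > bub.py <<'E'
from h import *
import sys
def bub(im,name,z=.148):
    # vial centroid axis from green (bright) pixels near the strip; bubble = low-saturation pixels inside its span
    hsv=cv2.cvtColor(im,cv2.COLOR_RGB2HSV); g=cv2.inRange(hsv,(35,140,90),(65,255,255))
    c0=proj(name,[.556,.042,z]); yy,xx=np.mgrid[:480,:640]
    near=np.hypot(xx-c0[0],yy-c0[1])<22; g=(g>0)&near
    P=np.array([xx[g],yy[g]],float).T; W=np.array([onz(name,*p,z)[:2] for p in P]); 
    d=np.array([-.0993,.995]); n=np.array([.995,.0993]); s=W@d; w=W@n; wm=np.median(w)
    lo,hi=np.percentile(s,[1,99]); 
    S=np.arange(lo-.004,hi+.004,.0005); pr=[]
    for t in S:
        q=t*d+wm*n; u=proj(name,[*q,z]); px=cv2.getRectSubPix(im,(1,1),tuple(map(float,u)))[0,0].astype(float); pr.append(px)
    pr=np.array(pr); g_=pr[:,1]-pr[:,2]; b=np.where((S>lo+.001)&(S<hi-.001),np.minimum(pr[:,0],pr[:,2])-70,0).clip(0)
    print(name,'vial',lo.round(4),hi.round(4),'len',(hi-lo).round(4),'mid',((lo+hi)/2).round(4),'cross',wm.round(4),'bubble rel mid mm',((S*b).sum()/b.sum()-(lo+hi)/2)*1000)
    print(' '.join(f"{int(r)}/{int(G)}/{int(B)}" for r,G,B in pr[::4]))
if __name__=="__main__":
    for n,k in zip(("top","scene"),sys.argv[1:]): bub(cv2.imread(f"pics/{k}.png")[:,:,::-1].copy(),n)
E
python3 bub.py t2 s2
```

```text
top vial -0.0322 0.0165 len 0.0487 mid -0.0078 cross 0.5571 bubble rel mid mm -11.22764334017057
41/46/45 68/102/51 83/126/54 79/123/49 81/119/56 95/119/82 114/122/116 125/128/133 128/132/134 129/132/135 127/130/135 116/126/120 97/123/87 81/125/50 81/123/51 83/125/53 83/125/54 83/125/53 78/117/50 68/97/49 68/99/50 82/123/53 84/126/54 82/124/54 81/124/52 82/124/52 84/127/54 74/112/52 53/73/50
scene vial -0.0465 0.0168 len 0.0633 mid -0.0148 cross 0.5586 bubble rel mid mm -8.223686293367058
110/47/29 115/67/36 120/83/42 118/90/45 105/84/39 86/85/39 76/97/41 76/116/46 86/131/55 98/142/69 109/147/86 121/149/104 130/150/117 135/149/127 137/148/131 133/147/125 124/145/112 112/143/94 100/140/74 93/140/61 90/140/55 90/140/57 90/137/57 86/130/55 79/120/50 77/115/48 80/120/50 86/129/54 89/136/55 92/140/56 93/141/57 92/139/57 85/130/55 77/114/51 68/93/44 74/75/40
```

```bash
python3 -m inch '[0.05,-0.4,0,0,68,0.05,-0.9,0,0,68,0.05,-0.9,0,0,68,0.05,-0.9,0,0,68,0.05,-0.9,0,0,68,0.05,-0.9,0,0,68,0,-0.9,0,0,68,0,-0.7,0,0,68,0,-0.37,0.4,-0.5,68,0,0,0.5,-1,68,0,0,0,-1,68,0,0,0,-1,68,0,0,0,-1,68,0,0,0,-1,68,0,0,0,-1,68,0,0,0,-1,68,0,0,0,-1,68,0,0,0,-1,68]' 40
python3 -m inch '[0,0,0,-1,68,0,0,0,0,68]'; python3 go.py .5505 .1976 .294 70
```

```text
time_s: 14.6
tool_pos: [0.5499, 0.1967, 0.3598]
tool_rot: [-179.9, 0.1, 63.1]
ft_force: [0.4, -0.3, 0.0]
finger_gap: 0.068
time_s: 14.85
tool_pos: [0.5499, 0.1967, 0.3599]
tool_rot: [-179.9, 0.0, 68.8]
ft_force: [0.4, 0.2, 0.5]
finger_gap: 0.0681
after turn x 0.04 y 0.01 z 2.2 turn -0.2
now x 0.04 y 0.01 z 2.2 turn -0.2
[0.5499 0.1967 0.3599] [-1.799e+02  3.000e-02  6.879e+01] t 14.85 gap 0.06811204519663389 f [0.4 0.2 0.5] q [ 22.  37. -62. 100.  36.  65.  18.]
```

```bash
python3 -m inch '[0.04,0,0.4,-0.2,68,0,0,0.6,0,68,0,0,0.6,0,68,0,0,0.4,0,68,0,0,0.2,0,68,0,0,0,0,68,0,0,0,0,30,0,0,0,0,30,0,0,0,0,30,0,0,0,0,30]' 40;  python3 go.py .5505 .1976 .294 70
```

```text
time_s: 16.1
tool_pos: [0.5508, 0.1981, 0.296]
tool_rot: [179.9, 0.0, 70.0]
ft_force: [-1.8, -1.5, 5.6]
finger_gap: 0.0427
after turn x -0.02 y -0.0 z 0.07 turn -0.01
now x -0.02 y -0.0 z 0.07 turn -0.01
[0.5508 0.1981 0.296 ] [1.7994e+02 1.0000e-02 6.9970e+01] t 16.1 gap 0.042675858724663306 f [-1.8 -1.5  5.6] q [ 19.  41. -58. 103.  41.  60.  15.]
```

```bash
python3 -m inch '[0,0,-0.015,0.5,30,0,0,-0.015,1,30,0,0,-0.015,1,30,0,0,-0.015,1,30,0,0,-0.015,1,30,0,0,-0.015,1,30,0,0,-0.015,1,30,0,0,-0.015,1,30,0,0,-0.015,1,30,0,0,-0.015,0.5,30,0,0,0,0,30]';  python3 go.py .5505 .1976 .294 0
python3 -m inch '[0,0,-0.015,0.5,30,0,0,-0.015,1,30,0,0,-0.015,1,30,0,0,-0.015,1,30,0,0,-0.015,1,30,0,0,-0.015,1,30,0,0,-0.015,1,30,0,0,-0.015,1,30,0,0,-0.015,1,30,0,0,-0.015,1,30,0,0,-0.015,1,30,0,0,-0.015,1,30,0,0,-0.015,1,30,0,0,-0.015,0.5,30,0,0,0,0,30,0,0,0,0,30,0,0,0,0,30,0,0,0,0,30]';  python3 go.py .5505 .1976 .294 0
python3 -c "
from h import *
a=save('top','t3.png');b=save('scene','s3.png')
c=np.hstack([cv2.resize(x,None,fx=3,fy=3,interpolation=2) for x in (a[120:240,220:340*1],b[200:320,220:340])])
cv2.imwrite('pics/c4.png',c[:,:,::-1])"; python3 bub.py t3 s3
```

```text
time_s: 17.48
tool_pos: [0.5511, 0.1978, 0.3002]
tool_rot: [179.9, -0.1, 16.0]
ft_force: [-0.4, -2.9, 2.4]
finger_gap: 0.0428
after turn x -0.02 y 0.01 z 0.21 turn 2.66
now x -0.02 y 0.0 z 0.21 turn 2.66
[0.5511 0.1978 0.3002] [ 1.7994e+02 -1.2000e-01  1.5990e+01] t 17.475 gap 0.042809311739355024 f [-0.4 -2.9  2.4] q [ 12.  35. -47. 103.  31.  55. -31.]
time_s: 19.73
tool_pos: [0.5512, 0.1968, 0.306]
tool_rot: [180.0, -0.1, -62.0]
ft_force: [2.0, -5.4, 2.8]
finger_gap: 0.0427
after turn x -0.02 y -0.03 z 0.4 turn -10.33
now x -0.03 y 0.01 z 0.4 turn -10.33
[0.5512 0.1968 0.306 ] [ 1.7999e+02 -1.2000e-01 -6.1980e+01] t 19.725 gap 0.042690941170801605 f [ 2.  -5.4  2.8] q [  0.  30. -29. 103.  18.  52. -99.]
top vial -0.0347 0.0182 len 0.0529 mid -0.0082 cross 0.5587 bubble rel mid mm -0.6912494905423304
88/76/50 58/82/52 99/148/59 116/176/64 119/180/65 117/177/64 118/178/65 119/180/66 120/182/62 96/140/55 89/126/55 120/149/100 168/179/169 186/179/199 182/178/193 181/178/192 183/178/194 178/179/186 156/172/151 117/151/92 84/124/50 100/150/57 115/173/63 119/180/64 118/177/64 117/178/65 120/180/66 122/186/65 101/153/61 64/83/54 76/61/50
scene vial -0.0464 0.0135 len 0.0599 mid -0.0164 cross 0.5492 bubble rel mid mm 0.10084845001642057
181/137/76 173/141/78 154/138/75 127/138/70 114/153/65 112/170/67 117/184/70 123/192/72 129/199/75 131/201/76 124/189/71 118/176/69 118/170/76 132/177/98 150/189/126 166/194/148 178/196/165 182/199/168 181/202/164 173/203/153 152/189/126 128/169/97 110/155/73 105/155/61 113/172/66 120/184/70 125/191/73 128/195/74 128/196/75 123/191/73 109/168/66 98/132/55 107/111/50 135/112/52
```

View pics/c4.png

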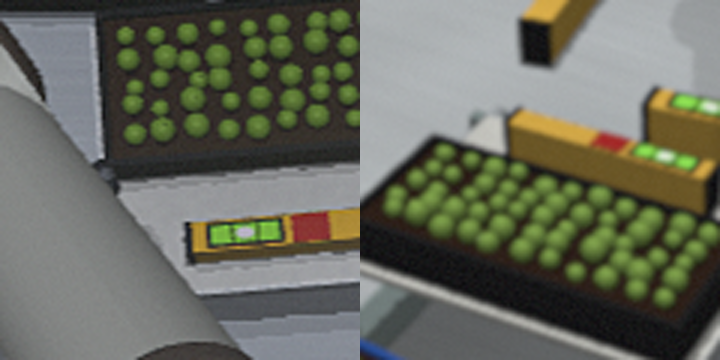

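```bash
python3 -m inch '[0,0,0,0,50,0,0,0,0,62,0,0,0,0,62,0,0,0,0,62,0,0,-0.5,0,62,0,0,-0.8,0,62,0,0,-0.8,0,50,0,0,-0.5,0,30,0,0,0,0,0,0,0,0,0,0,0,0,0,0,0,0,0,0,0,0]'
python3 -c "
from h import *
a=save('top','t4.png');b=save('scene','s4.png')"; python3 bub.py t4 s4; python3 go.py .56 -.009 .36 5.7
python3 - <<'E'
from h import *
im=cv2.imread('pics/t4.png')[:,:,::-1].copy();hsv=cv2.cvtColor(im,cv2.COLOR_RGB2HSV)
m=cv2.inRange(hsv,(0,140,50),(8,255,255))|cv2.inRange(hsv,(172,140,50),(180,255,255)); m[:180]=0;m[230:]=0;m[:,:280]=0;m[:,370:]=0
M=cv2.moments(m,True); print(M['m00'],onz('top',M['m10']/M['m00'],M['m01']/M['m00'],.15))
E
```

```text
time_s: 21.32
tool_pos: [0.5504, 0.1981, 0.3832]
tool_rot: [179.9, 0.0, -62.0]
ft_force: [0.4, 0.1, -0.1]
finger_gap: 0.0001
top vial -0.0347 0.018 len 0.0527 mid -0.0083 cross 0.559 bubble rel mid mm -0.7976174435621302
87/75/51 56/79/53 98/145/58 116/173/63 118/177/64 116/175/64 116/175/64 117/177/64 121/182/67 93/138/55 88/126/54 120/149/98 164/176/163 183/177/197 180/177/191 180/177/189 180/177/192 172/175/179 148/168/137 111/149/78 82/121/49 100/148/59 114/171/64 118/177/65 116/175/64 117/175/65 117/176/65 122/185/67 100/150/62 63/82/55 76/62/51
scene vial -0.0464 0.029 len 0.0754 mid -0.0087 cross 0.5486 bubble rel mid mm -8.000469177639975
184/142/82 175/144/84 156/141/81 131/140/75 113/151/67 108/164/65 112/176/67 117/183/69 124/191/72 127/194/74 122/186/70 115/169/67 117/162/77 131/169/101 149/181/126 163/189/147 173/191/159 176/192/162 172/192/155 164/191/143 147/184/122 125/163/92 109/151/70 104/152/59 111/167/64 119/181/69 124/187/72 126/190/72 127/191/74 122/185/72 108/166/64 96/129/54 107/110/49 134/112/51 168/134/59 189/151/65 196/157/67 191/154/66 168/137/60 133/109/49 93/76/40 56/48/37
after turn x -0.37 y 6.9 z 0.79 turn -11.29
now x 6.25 y 2.96 z 0.79 turn -11.29
[0.5505 0.1981 0.3836] [ 1.7996e+02  2.0000e-02 -6.2020e+01] t 21.425 gap -7.687756409910059e-05 f [ 0.1 -0.5  0.2] q [  2.  24. -31. 100.  14.  60. -96.]
106.0 [ 0.56154083 -0.0055899   0.15      ]
```

```bash
python3 -m inch '[0.4,0.2,0,0,0,0.75,0.35,0,0,0,0.75,0.35,0,0,0,0.75,0.35,0,0,0,0.75,0.35,0,0,0,0.75,0.35,0,0,0,0.75,0.35,0,0,0,0.75,0.35,0,0,0,0.5,0.2,0,0,0,0,0,0.2,0.9,0,0,0,0.4,0.95,0,0,0,0.4,0.95,0,0,0,0.3,0.9,0,0,0,0,0,0,0,0,0,0,0]'; python3 go.py .5615 -.0056 .3234 -84.3
```

```text
time_s: 23.3
tool_pos: [0.5618, -0.0049, 0.3454]
tool_rot: [-180.0, 0.0, -84.1]
ft_force: [0.1, 0.2, 0.1]
finger_gap: 0.0001
after turn x 0.02 y 0.01 z 0.73 turn 0.03
now x 0.02 y 0.01 z 0.73 turn 0.03
[ 0.5618 -0.0049  0.3454] [-179.97    0.    -84.11] t 23.3 gap 8.567521001338629e-05 f [0.1 0.2 0.1] q [ 16.  23. -23. 105.  11.  54. -96.]
```

```bash
python3 -m inch '[0,0,0.2,0,0,0,0,0.2,0,0,0,0,0.15,0,0,0,0,0.05,0,0,0,0,0,0,0]'; python3 -m inch '[0,0,0.06,0,0,0,0,0,0,0,0,0,0,0,0]'; python3 -m inch '[0,0,0.05,0,0,0,0,0,0,0,0,0,0,0,0]'
```

```text
time_s: 23.92
tool_pos: [0.5616, -0.0049, 0.3269]
tool_rot: [180.0, 0.0, -84.2]
ft_force: [0.2, 0.3, -0.3]
finger_gap: -0.0
time_s: 24.3
tool_pos: [0.5616, -0.0049, 0.3253]
tool_rot: [-180.0, -0.0, -84.2]
ft_force: [0.3, -0.5, -0.1]
finger_gap: 0.0001
time_s: 24.68
tool_pos: [0.5616, -0.0049, 0.3237]
tool_rot: [-180.0, -0.0, -84.2]
ft_force: [0.8, -0.3, -0.2]
finger_gap: -0.0001
```

```bash
for i in 1 2 3 4; do r=$(python3 -c "from cell import monitor; print(monitor.get_state()['ft_force'][2])"); echo $r; break; done; python3 -m inch '[0,0,0.04,0,0,0,0,0,0,0]'; python3 -m inch '[0,0,0.04,0,0,0,0,0,0,0]'
```

```text
-0.23660261214598405
time_s: 24.92
tool_pos: [0.5617, -0.0049, 0.3233]
tool_rot: [-180.0, -0.0, -84.2]
ft_force: [-2.7, 0.2, 6.6]
finger_gap: -0.0
time_s: 25.18
tool_pos: [0.5618, -0.0047, 0.3232]
tool_rot: [-179.9, -0.0, -84.2]
ft_force: [-4.4, -0.3, 12.8]
finger_gap: 0.0001
```

```bash
python3 -m inch '[0,0.025,0,0,0,0,0,0,0,0,0,0,0,0,0,0,0,0,0,0,0,0,0,0,0,0,0,0,0,0,0,0,0,0,0,0,0,0,0,0]'
python3 -c "
from h import *
a=save('top','t5.png');b=save('scene','s5.png')
c=np.hstack([cv2.resize(x,None,fx=3,fy=3,interpolation=2) for x in (a[120:240,220:340*1],b[200:320,220:340])])
cv2.imwrite('pics/c5.png',c[:,:,::-1])"; python3 bub.py t5 s5; python3 go.py 0 0 0 0|tail -1
```

```text
time_s: 26.18
tool_pos: [0.5614, -0.0048, 0.3232]
tool_rot: [-179.9, -0.0, -84.2]
ft_force: [-2.9, 0.7, 11.5]
finger_gap: -0.0002
top vial -0.003 0.016 len 0.019 mid 0.0065 cross 0.5585 bubble rel mid mm -8.513701208325084
132/137/139 125/131/130 102/116/99 72/99/53 67/93/50 72/106/52 79/120/53 84/126/54 84/125/56 81/123/51 84/126/55 86/131/55 75/114/53 55/73/49
scene vial -0.047 0.0122 len 0.0591 mid -0.0174 cross 0.5495 bubble rel mid mm 0.2348664218782895
104/79/52 104/85/57 97/85/58 82/82/51 70/83/44 65/91/42 67/99/42 68/102/40 70/104/39 71/107/42 71/103/40 71/98/41 73/96/48 84/104/65 95/113/82 107/122/96 113/125/102 117/128/105 118/131/104 111/131/94 99/124/77 88/115/60 78/107/46 76/107/43 77/112/44 82/119/46 84/122/48 86/124/49 86/126/50 84/125/50 77/111/45 72/94/40 72/78/36 86/75/35
[ 0.5614 -0.0048  0.3232] [-1.7987e+02 -4.0000e-02 -8.4230e+01] t 26.275 gap -8.981471448088062e-05 f [-1.6  0.3 12.4] q [ 16.  25. -23. 106.  12.  51. -97.]
```

View pics/c5.png

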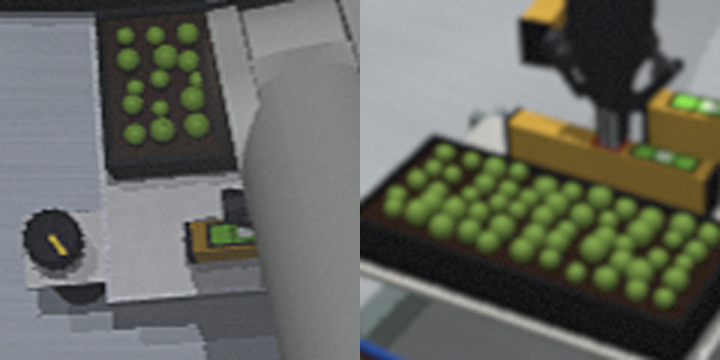

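Fingers press on the red pad at about 12 N, the level lies flat and still, and the bubble is unchanged in the scene view (centred near crop pixel (663,157)). I am handing in.

```bash
python3 -c "
from h import *
print(order.job_done())"
```

```text
the job is handed in; nothing more can be done
None
```

The job is handed in at about 26 s of the 58 s limit, with the arm still pressing on the level; no verdict was reported.

- **Placing:** I took the smallest of the three levels, at top-view pixel (448, 250), and laid it on the bare strip with its vial towards the foot. It lies about 10 mm off the strip's middle line and 10 mm off mid-length, and I let it go there.
- **Levelling:** The bubble first sat about 11 mm towards the pivot end. I turned the knob about 132° (2.3 rad) clockwise and let go. The top view after release put the bubble within 0.5 to 0.8 mm of centre.
- **Pressing:** The shut fingers press on the red pad with about 12 N and touch neither the shelf nor the knob.

**Last checks:**
- The scene view showed the bubble unchanged, within about 0.3 mm of its centred place.
- In the final top view the arm hides half the vial, so its automatic bubble reading (-8.5 mm) is not valid.
- One automatic scene reading after release (-8.0 mm) was also wrong, because the mask took in pixels beyond the vial. The raw colour profile there still showed the bubble between the lines.
- A side force of about 2 to 3 N remained on the fingers after a small correction.
- I moved clear of the pots, bottle, jar and spanner, but did not measure their positions again at the end.

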